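# Walk a marble strip into the bench clamp and set out the tape

### The job

Get the fluted marble strip ready for masking: open the strap clamp by turning its handwheel a full turn anticlockwise, then walk the strip end over end across the bench to it, swinging its far end round past its near end and then the other end round in turn, with one end always resting on the bench, until it lies flush along the clamp's fence, centred under the rubber nose. Close the clamp again with a full turn clockwise so that the nose presses the strip down, then slide every roll of tape off the stand's spindles and lay the rolls flat, side by side, on the black rubber mat. Leave the tin and the spray bottle where they are.

Things in the scene. Friction and masses are not known exactly. Their poses are not given: they have to be found in the camera images.
- strip_mid (a point): cream marble strip with dark veins and fluted long sides, 210 long x 36 wide x 28 mm high, about 0.57 kg, lying flat on the bench; this point is its centre, 14 mm above its underside. Its x axis runs along its length from end A to end B, z up. Grip it across its 36 mm width, near an end.
- strip_a (a point): end A of the strip: centre of its end face, 105 mm from the strip's centre and 14 mm above its underside. At the start it is the end nearer the clamp (smaller y); when the strip lies in the clamp, A is again the end with the smaller y.
- strip_b (a point): end B of the strip: centre of the other end face, 105 mm from the strip's centre. At the start it is the end farther from the clamp (larger y). It is the first to be swung round past end A to the clamp, and then end A swings round it.
- clamp: strap clamp bolted to the bench; origin on the bench top at the middle of its steel fence's face. The fence (100 mm long along y, 22 mm high) faces the clamp's -x, towards the robot; the bench in front is free. In place, the strip lies against the fence: centre at x = -18 mm, y = 0, end A at y = -105 mm, end B at y = +105 mm, so each end sticks out 55 mm past the fence.
- nose_tip (a point): underside of the clamp's round rubber nose, 22 mm across; with the clamp open it hangs 40 mm above the bench, so 12 mm above the strip's top (closed and empty: 24 mm, lower than the strip), over the strip's centre line. It sits below a steel strap 30 mm wide (underside 50 mm up, the wheel 88 mm behind the nose) that reaches out from behind the fence.
- wheel_axis (a point): axis of the clamp's black handwheel, at rim height, 81 mm above the bench when open, 70 mm behind the fence face. The wheel is horizontal, 88 mm across; wheel, strap and nose sink together 16 mm in one full turn clockwise.
- wheel (a joint): handwheel angle in rad: 0 = clamp open (an end stop), grows as it turns clockwise seen from above, one full turn, 6.28 = closed; end stop at 6.6. It starts closed, at 6.0 to 6.3, with nothing under the nose. It stays where it is left (friction 0.1 N m) and carries strap and nose down 2.55 mm per rad.
- handle (a point): centre of the red upright spinner handle on the handwheel, 34 mm from the axis: 20 mm thick, 40 mm tall (reaches 20 mm above and below this point, 107 mm above the bench when open), turning freely on its own pin, so that it can be held from above without turning the gripper while it is led round in a circle. At wheel angle 0 it stands on the clamp's +x side.
- nose (a joint): how far the sprung rubber nose is pushed up into the strap, in m: 0 when free, about 0.004 when the strip is clamped after one full turn (spring 1500 N/m).
- mat: black rubber mat fixed to the bench, 220 mm along its x axis, 110 mm along its y, 3 mm thick; origin at the centre of its underside. It has room for three rolls side by side along its x axis, 70 mm apart.
- spindle_left (a point): top of one of the two bare steel spindles of the tape stand, 20 mm in diameter, 46 mm above the stand's steel base plate; the plate (76 x 156 x 14 mm, fixed) is what the lowest roll rests on, so the top is 60 mm above the bench. It carries the red roll and often the yellow one on top.
- spindle_right (a point): top of the other spindle, 78 mm from the first; same sizes. It is bare or carries the blue roll.
- roll0_mid (a point): red tape roll on the left spindle, axis (z) upright: outer diameter 60, bore 32, height 19 mm, 0.06 kg; this point is its centre, 9.5 mm above its underside. It is always there; of the yellow and the blue, one or both.
- roll1_mid (a point): yellow tape roll, same size, on top of the red one; centre.
- roll2_mid (a point): blue tape roll, same size, on the right spindle; centre.
- roll0: red tape roll; origin at the centre of its underside.
- roll1: yellow tape roll; origin at the centre of its underside.
- roll2: blue tape roll; origin at the centre of its underside.
- tin_mid (a point): bystander: tin, 70 mm across, 85 mm high, beyond the work; its centre.
- spray_mid (a point): bystander: white spray bottle, 60 mm across, 160 mm high, at the far left; its centre.
Things that resemble listed ones, but are neither listed nor needed, are in the scene too. There is more than one size of the roll2; the job needs the smallest. Of the things that look like the roll1, the smallest one is meant.

How it is judged:
By the outcome, as a careful person would: the job done as asked, in the order asked, and still so for the second after the job is handed in, with the robot touching nothing.
Of roll1, roll2 only 1 to 2 are there at a start; the rules pass over those that are not, and their reading is None.
At some moment in a run one of strip may be knocked a few centimetres aside while the robot is not near it.
Once in a run the grip may slacken for a moment while it holds something.
It also fails if it takes over 210 s, if anything falls off the work surface, if the arm or the gripper's body presses on something with over 40 N, if the wrist force passes 120 N, or if a joint passes its speed limit or range.

### The arm

A 6-joint arm with a two-finger parallel gripper is mounted at the origin on the work surface. World frame = base frame: x ahead of the robot, y to its left, z up, the work surface at z = 0. Lengths are in m, angles in rad, forces in N, time in s.
With the tool pointing down it reaches from about 0.15 to 0.775 m from the base axis. Payload 6.1 kg.
Tool frame: the origin (TCP) lies midway between the tips of the shut fingers; the grasp point (between the pads) lies 19 mm behind it; z points along the fingers, y is the line along which they close (so a half turn about z gives the same grasp; the last joint's range is limited). The gripper opens to 85 mm and grips with 20 to 120 N. Pads are 22 mm wide; open, the fingers measure 114 mm over their backs; the gripper's body (76 mm by 85 mm) begins 54 mm behind the grasp point. The pads swing forward as they close: fully open they stand 13 mm farther back than shut.
Start: joints at [1.124, 0.126, -0.04, 1.405, 0, 1.571], TCP at [0.227, 0.473, 0.231] pointing down, gripper open.
Joint ranges: [-2.72, 2.72], [-0.95, 1.95], [-1.27, 1.35], [-1.78, 2.02], [-1.46, 1.47], [-3.14, 3.14]. Speed limits (rad/s): [2.39, 2.39, 3.01, 3.14, 3.14, 3.14].

### API

Orientations are given as a rotation vector (axis times angle).
In Python, from workcell import bot, vision, order gives the robot as it stands. The module is installed in compiled form; this text tells all that it offers.
- The arm moves only by the shell command python3 -m handwheel 'ROWS' [FORCE]. ROWS is JSON, a list of rows, each a list of 5 numbers: the closure in counts, from 0 (fully open) to 255 (shut), then the shift along the tool's x, y, z in mm, then the turn about the tool's z in degrees. A call has 1 to 8 rows; each row shifts and turns the commanded pose from where the row before left it, along the tool's axes as they then stand; what a row does not reach is not made up. A row lasts 1/10 s, in which the tool goes at most 50 mm and 8.59 degrees, less where a joint would pass 70% of its speed; a pose out of reach is approached as far as the arm can. A call with a gripper value outside its range is refused whole. The fingers move at their own pace and stop on an object; FORCE is the grip in N (left out, the last holds). Time passes only in rows, so rows that do not move let the fingers close. It gives the time, the measured TCP pose, the force, the opening and the grip force at its end, in the units of the state.
- bot.observe(): the state, without advancing time (a new reading comes with each control period).
- vision.snapshot(name): name is "scene" or "side" or "wrist"; returns a dict with "color" (384x512x3 uint8, red, green, blue), "K" (3x3 intrinsics, pixels), "xyz" and "orientation" of the camera in the world. Camera axes: x right, y up, looking along -z (the intrinsics and any distortion apply to the point x, -y, -z); pixel columns grow to the right and rows downward; lengths in m; the calibration is good to about 2 mm. A picture is of the moment at which its call begins. There is no depth.
- order.sign_off(): hands the job in; it is judged then, once.
The state is a dict: "time": time; "joint_pos": joint angles; "dq": joint speeds; "joint_efforts": joint torques, N m; "tcp_pos": TCP position; "eef_rot": TCP orientation; "ft_force": force on the tool from outside, world axes, zero at the start; "moment": the same for the moment, N m; "width": finger opening in m; "grasp_force": force on a finger pad.
Only numpy, scipy, OpenCV 4.12 (cv2) and the standard library are available. Lean on these libraries where they do the work, as an engineer would, in place of code of your own. Each camera call takes 0.05 s, during which the arm holds its last target. There are 200 camera calls.

## Working session

There is one attempt and no reset: what is moved stays moved. The work goes in short steps, Python scripts to look and compute and a shell command to move; the robot and the scene stay as the last step left them, time stands still between calls to the robot, and variables do not carry over. Pictures are saved under pics/ and viewed, at most 14 in all, crops included, and the job is handed in when it is done.

```bash
mkdir -p pics; ls; cat > h.py <<'E'
import numpy as np, cv2
from scipy.spatial.transform import Rotation as R
from workcell import bot, vision, order
def snap(n,f=None):
    s=vision.snapshot(n)
    np.savez('pics/last_%s.npz'%n,**{k:np.array(v) for k,v in s.items()})
    if f: cv2.imwrite('pics/'+f,s['color'][:,:,::-1])
    return s
def load(n): return dict(np.load('pics/last_%s.npz'%n,allow_pickle=True))
def rot(s):
    o=np.array(s['orientation'],float)
    return o if o.shape==(3,3) else R.from_rotvec(o).as_matrix() if o.size==3 else R.from_quat(o).as_matrix()
def px(s,u,v,z):
    K=np.array(s['K']);d=np.linalg.solve(K,[u,v,1.]);d=rot(s)@(d*[1,-1,-1]);c=np.array(s['xyz'])
    return c+d*(z-c[2])/d[2]
def proj(s,p):
    q=rot(s).T@(np.array(p)-s['xyz']);q=q*[1,-1,-1];q=np.array(s['K'])@q;return q[:2]/q[2]
E
python3 - <<'E'
from h import *
for n in ['scene','side']:
    s=snap(n); print({k:v for k,v in s.items() if k!='color'})
    cv2.imwrite('pics/%s0.png'%n,cv2.resize(s['color'][:,:,::-1],(800,600),interpolation=cv2.INTER_CUBIC))
print(bot.observe())
E
```

```text
pics
{'K': array([[371.48748804,   0.        , 256.60407739],
       [  0.        , 371.48748804, 192.3136835 ],
       [  0.        ,   0.        ,   1.        ]]), 'xyz': array([ 1.1961625 , -0.50932762,  0.89764808]), 'orientation': array([0.70663942, 0.36932975, 0.95188126])}
{'K': array([[366.56418324,   0.        , 258.3868684 ],
       [  0.        , 366.56418324, 192.74679776],
       [  0.        ,   0.        ,   1.        ]]), 'xyz': array([ 0.13364011, -0.80485762,  0.78823645]), 'orientation': array([ 0.86235062, -0.21111444, -0.49903781])}
{'time': 0.1, 'joint_pos': array([ 1.12400228e+00,  1.26369026e-01, -4.05199729e-02,  1.40539512e+00,
        1.44166824e-05,  1.57080836e+00]), 'dq': array([-5.60440844e-05, -2.10303586e-03,  1.96725214e-03,  1.28542641e-03,
        1.25720205e-03,  2.17604745e-04]), 'joint_efforts': array([ 2.08416743e-03, -4.36902988e+01,  3.53607881e+01,  1.36245906e-02,
        1.80243414e-04, -2.78759709e-07]), 'tcp_pos': array([0.22667722, 0.47313414, 0.23057452]), 'eef_rot': array([-6.95941570e-01, -3.06318550e+00,  2.27368175e-03]), 'ft_force': array([0.40294484, 0.29537371, 0.46530071]), 'moment': array([ 0.01605568,  0.03180172, -0.04333855]), 'grasp_force': 0.0, 'width': 0.08516027915863875}
```

View pics/scene0.png

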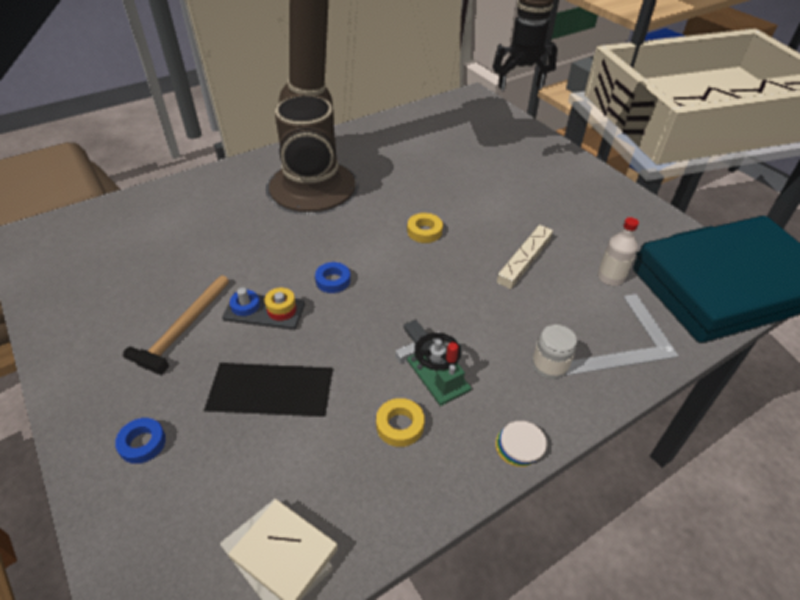

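View pics/side0.png

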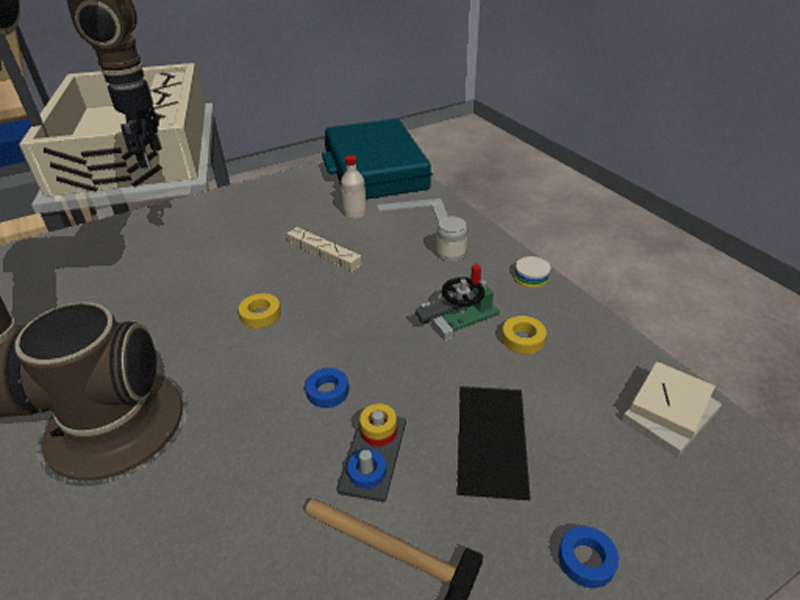

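The scene picture shows the clamp at about (438,365), the strip at (526,256), the stand at (263,305) with blue on one spindle and yellow over red on the other, and the mat at (270,390). The side picture shows the same things. I'll enlarge both to read positions.

```bash
python3 - <<'E'
from h import *
def crop(n,x0,y0,x1,y1,f,k):
    c=load(n)['color'][y0:y1,x0:x1,::-1]
    cv2.imwrite('pics/'+f,cv2.resize(c,None,fx=k,fy=k,interpolation=cv2.INTER_CUBIC))
crop('scene',125,140,365,290,'sc1.png',3.33)
crop('side',180,140,360,325,'sd1.png',3.2)
E
```

```text
(no output)
```

View pics/sc1.png

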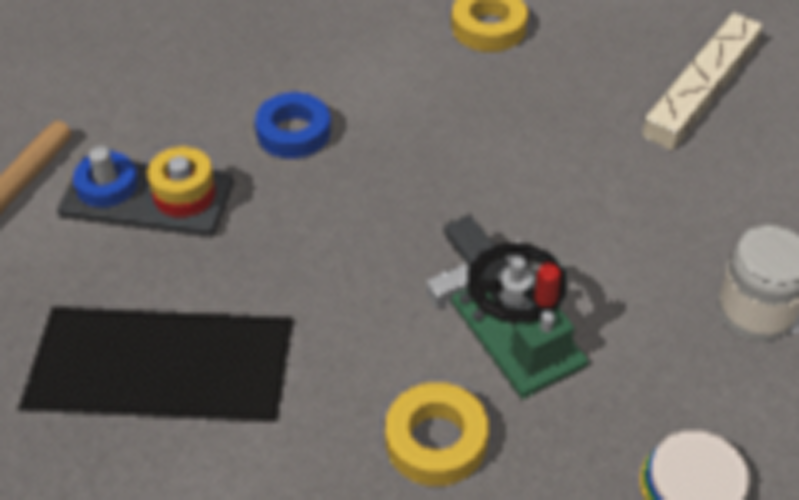

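View pics/sd1.png

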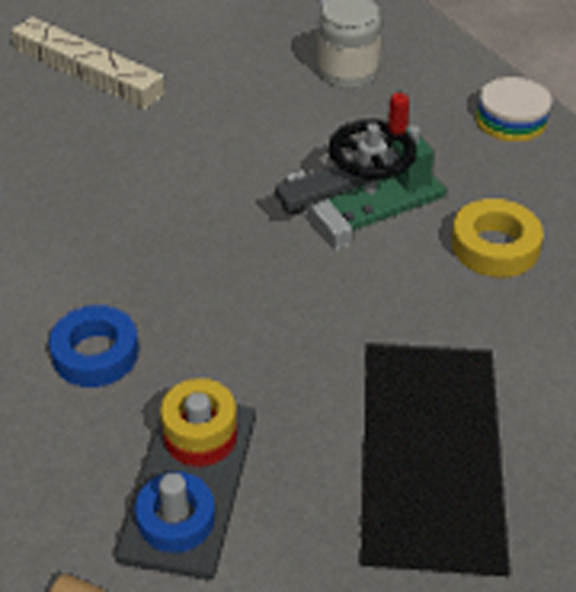

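```bash
cat > m.py <<'E'
from h import *
A=load('scene');B=load('side')
def a(x,y,z): return px(A,125+(x+.5)/3.33-.5,140+(y+.5)/3.33-.5,z)
def b(x,y,z): return px(B,180+(x+.5)/3.2-.5,140+(y+.5)/3.2-.5,z)
np.set_printoptions(precision=4,suppress=True)
for n,z,p,q in [('spL',.06,(178,161),(199,398)),('spR',.06,(100,151),(173,480)),
 ('yel',.052,(180,173),(199,412)),('blu',.033,(104,179),(175,507)),
 ('matc1',.003,(52,308),(360,566)),('matc2',.003,(294,318),(366,344)),('matc3',.003,(278,420),(492,350)),('matc4',.003,(20,409),(510,574)),
 ('st1',.028,(738,12),(12,38)),('st2',.028,(763,27),(30,18)),('st3',.028,(675,138),(163,72)),('st4',.028,(648,122),(147,92)),
 ('wheel',.065,(517,283),(372,148)),('handtop',.091,(548,268),(400,97)),
 ('fence lo-y top front',.022,(429,283),(340,237)),('fence front hi',.022,(999,999),(290,175)),('base',.005,(590,360),(446,190)),('base2',.005,(525,395),(0,0)),
 ('decoyblue',.0,(293,125),(94,345)),('tin',.085,(770,247),(350,10)),('strap end',.04,(462,222),(284,190))]:
    print(n,a(*p,z)[:2],b(*q,z)[:2])
E
python3 m.py
```

```text
spL [ 0.3788 -0.2622] [ 0.3831 -0.26  ]
spR [ 0.3273 -0.3193] [ 0.3304 -0.318 ]
yel [ 0.3866 -0.2649] [ 0.3792 -0.2664]
blu [ 0.3371 -0.3245] [ 0.3281 -0.3221]
matc1 [ 0.434  -0.4197] [ 0.4308 -0.4191]
matc2 [ 0.5606 -0.2403] [ 0.5583 -0.2401]
matc3 [ 0.6481 -0.3024] [ 0.649  -0.3031]
matc4 [ 0.5221 -0.481 ] [ 0.5219 -0.481 ]
st1 [0.4648 0.3763] [0.4584 0.355 ]
st2 [0.4994 0.3818] [0.4931 0.3851]
st3 [0.5827 0.1837] [0.5793 0.1981]
st4 [0.5501 0.1756] [0.5468 0.1729]
wheel [ 0.6738 -0.0787] [ 0.6744 -0.076 ]
handtop [ 0.6908 -0.0605] [ 0.7252 -0.0494]
fence lo-y top front [ 0.6042 -0.124 ] [ 0.6034 -0.1289]
fence front hi [ 1.2523 -0.1302] [ 0.6108 -0.0254]
base [ 0.7409 -0.0435] [ 0.7444 -0.1113]
base2 [ 0.74   -0.1129] [0.4873 0.4817]
decoyblue [ 0.3354 -0.121 ] [ 0.3513 -0.1135]
tin [0.7708 0.12  ] [0.7789 0.1206]
strap end [ 0.5716 -0.067 ] [ 0.5827 -0.0601]
```

```bash
cat >> h.py <<'E'
def yawy(Rm): return np.degrees(np.arctan2(Rm[1,1],Rm[0,1]))
def plan(x,y,z,psi=None,step=45.):
    """print tool-axis shift (mm) to target TCP, and turn (deg) that sets tool y at psi (mod 180)"""
    s=bot.observe();M=R.from_rotvec(s['eef_rot']).as_matrix();d=M.T@(np.array([x,y,z])-s['tcp_pos'])*1000
    t=0 if psi is None else -((psi-yawy(M)+90)%180-90)
    print('shift',d.round(1),'rows',np.ceil(np.linalg.norm(d)/step),'per',(d/np.ceil(np.linalg.norm(d)/step+1e-9)).round(1),'turn',round(t,1),'psi',yawy(M).round(1),'tilt',M[:,2].round(3))
def tri(*ob):
    """ob: (snap,u,v)"""
    A=np.zeros((3,3));b=np.zeros(3)
    for s,u,v in ob:
        d=np.linalg.solve(np.array(s['K']),[u,v,1.]);d=rot(s)@(d*[1,-1,-1]);d/=np.linalg.norm(d)
        P=np.eye(3)-np.outer(d,d);A+=P;b+=P@s['xyz']
    return np.linalg.solve(A,b)
E
cat > m2.py <<'E'
from h import *
A=load('scene');B=load('side')
a=lambda x,y:(A,125+(x+.5)/3.33-.5,140+(y+.5)/3.33-.5)
b=lambda x,y:(B,180+(x+.5)/3.2-.5,140+(y+.5)/3.2-.5)
print('hand',tri(a(548,269),b(400,97)),'hub',tri(a(517,262),b(372,130)),'ring',tri(a(517,283),b(372,148)))
print('spL',tri(a(178,161),b(199,397)),'spR',tri(a(100,151),b(173,480)))
plan(.60,-.06,.33)
E
python3 m2.py
```

```text
hand [ 0.70594168 -0.07387947  0.11370629] hub [ 0.67114718 -0.07867408  0.09051267] ring [ 0.6736577  -0.07806386  0.06578895]
spL [ 0.38224491 -0.26282487  0.06398998] spR [ 0.32978228 -0.31977508  0.06251438]
shift [-567.  -319.6  -99. ] rows 15.0 per [-37.8 -21.3  -6.6] turn 0 psi 64.4 tilt [-0.001 -0.001 -1.   ]
```

```bash
python3 -m handwheel '[[0,-38,-21,-7,0],[0,-38,-21,-7,0],[0,-38,-21,-7,0],[0,-38,-21,-7,0],[0,-38,-21,-7,0],[0,-38,-21,-7,0],[0,-38,-21,-7,0],[0,-38,-21,-7,0]]'; python3 -m handwheel '[[0,-38,-21,-7,0],[0,-38,-21,-7,0],[0,-38,-21,-7,0],[0,-38,-21,-7,0],[0,-38,-21,-7,0],[0,-38,-21,-7,0],[0,-38,-21,-7,0],[0,0,0,0,0]]'
python3 - <<'E'
from h import *
plan(.6,-.06,.33)
s=snap('wrist');print(s['xyz'],s['orientation'],s['K'])
cv2.imwrite('pics/w1.png',cv2.resize(s['color'][:,:,::-1],(800,600),interpolation=cv2.INTER_CUBIC))
E
```

```text
time: 0.9
tcp_pos: [0.4289, 0.1889, 0.2874]
eef_rot: [-0.696, -3.063, 0.0]
ft_force: [0.3, 0.0, 0.2]
width: 0.0854
grasp_force: 0.0
time: 1.7
tcp_pos: [0.6071, -0.0609, 0.3342]
eef_rot: [-0.703, -3.06, 0.002]
ft_force: [-0.5, 0.8, -0.8]
width: 0.0855
grasp_force: 0.0
shift [ 6.8 -2.3  4.2] rows 1.0 per [ 6.8 -2.3  4.2] turn 0 psi 64.1 tilt [-0.002 -0.001 -1.   ]
[ 0.54301986 -0.03027571  0.47603508] [-0.25235379 -0.15564711  1.11205688] [[319.34397096   0.         258.49538922]
 [  0.         319.34397096 190.63739638]
 [  0.           0.           1.        ]]
```

View pics/w1.png

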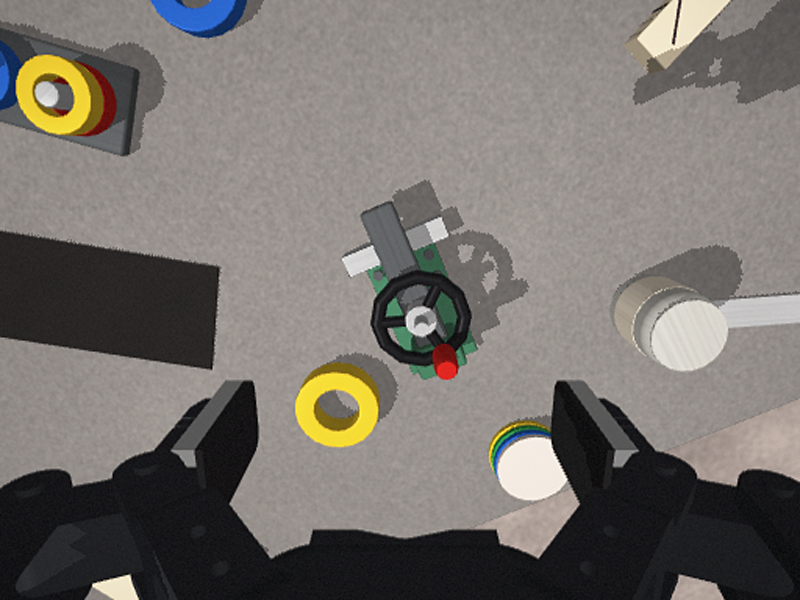

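Wrist view: the fence runs from (342,258) to (441,217), its back edge from (350,277) to (449,234). The strap end is at (376,208), the ring centre at (421,318) and the handle top at (446,370).

```bash
python3 - <<'E'
from h import *
s=load('wrist');np.set_printoptions(precision=4,suppress=True)
f=lambda x,y,z:px(s,(x+.5)/1.5625-.5,(y+.5)/1.5625-.5,z)[:2]
for n,p in dict(ff0=(342,258,.022),ff1=(441,217,.022),fb0=(350,277,.022),fb1=(449,234,.022),ring=(421,318,.065),hub=(421,321,.09),hand=(446,369,.111),st1=(361,215,.042),st2=(391,202,.042),mat1=(219,266,.003),mat2=(213,369,.003),spL=(46,95,.06),tin=(689,335,.085)).items(): print(n,f(*p))
a=(f(342,258,.022)+f(441,217,.022))/2; w=f(421,318,.065)
d=f(441,217,.022)-f(342,258,.022);print('yaw fence',np.degrees(np.arctan2(-d[0],d[1])),np.linalg.norm(d),a)
d=f(449,234,.022)-f(350,277,.022);print('yaw fenceb',np.degrees(np.arctan2(-d[0],d[1])),np.linalg.norm(d))
d=w-a;print('yaw wheel',np.degrees(np.arctan2(d[1],d[0])),np.linalg.norm(d))
e=(f(361,215,.042)+f(391,202,.042))/2;d=w-e;print('yaw strap',np.degrees(np.arctan2(d[1],d[0])),np.linalg.norm(d))
E
```

```text
ff0 [ 0.6008 -0.1233]
ff1 [ 0.6064 -0.025 ]
fb0 [ 0.6201 -0.125 ]
fb1 [ 0.6237 -0.0249]
ring [ 0.672  -0.0775]
hub [ 0.6665 -0.0757]
hand [ 0.7048 -0.0726]
st1 [ 0.572  -0.0867]
st2 [ 0.5733 -0.0585]
mat1 [ 0.5582 -0.2382]
mat2 [ 0.6482 -0.3011]
spL [ 0.3816 -0.2624]
tin [0.7764 0.1192]
yaw fence -3.293087829037683 0.09840951708502892 [ 0.6036 -0.0741]
yaw fenceb -2.055705155433412 0.10015064234642146
yaw wheel -2.816300492226045 0.06849500284293843
yaw strap -2.8186545987411966 0.09950260054410227
```

```bash
python3 -m handwheel '[[0,0,0,0,-6.5],[0,0,0,0,-6.5],[0,0,0,0,-6.5],[0,0,0,0,-6.4],[0,-33,-4,20,0],[0,-33,-4,20,0],[0,-33,-4,20,0],[0,0,0,40,0]]'; python3 -m handwheel '[[0,0,0,40,0],[0,0,0,40,0],[0,0,0,0,0],[0,0,0,0,0]]'
python3 -c "
from h import *
plan(.7055,-.073,.15,90)"
```

```text
time: 2.55
tcp_pos: [0.7085, -0.0675, 0.2353]
eef_rot: [-0.01, 3.137, -0.0]
ft_force: [0.8, -0.4, 0.0]
width: 0.0854
grasp_force: 0.0
time: 2.95
tcp_pos: [0.703, -0.0674, 0.1568]
eef_rot: [0.01, -3.14, -0.0]
ft_force: [0.3, -0.1, 0.6]
width: 0.0858
grasp_force: 0.0
shift [-2.5 -5.6  6.8] rows 1.0 per [-2.5 -5.6  6.8] turn 0.4 psi 90.4 tilt [-0.001  0.    -1.   ]
```

```bash
python3 -m handwheel '[[0,-3,-6,27,0.4],[0,0,0,25,0],[0,0,0,15,0],[120,0,0,0,0],[180,0,0,0,0],[255,0,0,0,0],[255,0,0,0,0],[255,0,0,0,0]]' 40;python3 -m handwheel '[[255,0,0,0,0],[255,0,0,0,0]]'
python3 - <<'E'
from h import *
s=bot.observe();p=s['tcp_pos'];c=np.array([.673,-.0777]);v=p[:2]-c;print(p,np.linalg.norm(v)*1e3,np.degrees(np.arctan2(v[1],v[0])))
E
```

```text
time: 3.75
tcp_pos: [0.7078, -0.0741, 0.0912]
eef_rot: [0.002, 3.139, 0.001]
ft_force: [-1.4, 0.5, 4.7]
width: 0.0185
grasp_force: 38.9
time: 3.95
tcp_pos: [0.7078, -0.0742, 0.0912]
eef_rot: [0.002, 3.139, 0.0]
ft_force: [0.4, 1.6, 6.9]
width: 0.0181
grasp_force: 39.1
[ 0.70776909 -0.07415868  0.09115287] 34.948966088922745 5.815661611261792
```

```bash
python3 - <<'E'
import numpy as np
a=np.radians(np.linspace(6,357.5,25));p=34*np.c_[np.cos(a),np.sin(a)];d=np.diff(p,axis=0)
print(np.c_[-d[:,0],d[:,1]].round(1).tolist())
E
```

```text
[[2.0, 8.4], [4.1, 7.7], [5.9, 6.4], [7.3, 4.7], [8.2, 2.7], [8.7, 0.5], [8.5, -1.7], [7.8, -3.8], [6.6, -5.6], [5.0, -7.1], [3.0, -8.1], [0.8, -8.6], [-1.4, -8.6], [-3.5, -7.9], [-5.4, -6.8], [-6.9, -5.2], [-8.0, -3.3], [-8.6, -1.2], [-8.6, 1.0], [-8.1, 3.2], [-7.0, 5.1], [-5.5, 6.7], [-3.6, 7.9], [-1.5, 8.5]]
```

```bash
python3 -m handwheel '[[255,2.0,8.4,-0.65,0],[255,4.1,7.7,-0.65,0],[255,5.9,6.4,-0.65,0],[255,7.3,4.7,-0.65,0],[255,8.2,2.7,-0.65,0],[255,8.7,0.5,-0.65,0],[255,8.5,-1.7,-0.65,0],[255,7.8,-3.8,-0.65,0]]'; python3 -m handwheel '[[255,6.6,-5.6,-0.65,0],[255,5.0,-7.1,-0.65,0],[255,3.0,-8.1,-0.65,0],[255,0.8,-8.6,-0.65,0],[255,-1.4,-8.6,-0.65,0],[255,-3.5,-7.9,-0.65,0],[255,-5.4,-6.8,-0.65,0],[255,-6.9,-5.2,-0.65,0]]'; python3 -m handwheel '[[255,-8,-3.3,-0.65,0],[255,-8.6,-1.2,-0.65,0],[255,-8.6,1,-0.65,0],[255,-8.1,3.2,-0.65,0],[255,-7,5.1,-0.65,0],[255,-5.5,6.7,-0.65,0],[255,-3.6,7.9,-0.65,0],[255,-1.5,8.5,-0.65,0]]'; python3 -m handwheel '[[255,0,0,0,0],[255,0,0,0,0],[255,0,0,0,0]]'
```

```text
time: 4.75
tcp_pos: [0.6563, -0.0488, 0.0963]
eef_rot: [0.002, 3.136, 0.001]
ft_force: [4.8, 2.1, 2.9]
width: 0.0183
grasp_force: 39.1
time: 5.55
tcp_pos: [0.6557, -0.1068, 0.1014]
eef_rot: [0.002, 3.141, 0.002]
ft_force: [-3.6, 3.9, 8.9]
width: 0.018
grasp_force: 39.7
time: 6.35
tcp_pos: [0.7078, -0.0812, 0.1066]
eef_rot: [0.005, 3.139, -0.006]
ft_force: [-1.6, -4.5, 5.1]
width: 0.0183
grasp_force: 39.5
time: 6.65
tcp_pos: [0.7079, -0.0798, 0.1067]
eef_rot: [0.003, 3.139, -0.001]
ft_force: [0.1, -0.0, 5.9]
width: 0.0185
grasp_force: 39.5
```

```bash
python3 -m handwheel '[[255,0,1.5,0,0],[255,0,0,0,0],[255,0,0,0,0]]'; python3 -m handwheel '[[255,0,-0.5,0,0],[0,0,0,0,0],[0,0,0,0,0],[0,0,0,0,0],[0,0,0,0,0],[0,0,0,-40,0],[0,0,0,-40,0],[0,0,0,-40,0]]'
```

```text
time: 6.95
tcp_pos: [0.7079, -0.0796, 0.1067]
eef_rot: [0.004, 3.139, -0.005]
ft_force: [-0.2, -4.0, 5.5]
width: 0.018
grasp_force: 39.5
time: 7.75
tcp_pos: [0.7066, -0.0783, 0.2258]
eef_rot: [-0.002, -3.141, -0.0]
ft_force: [1.0, -1.2, -0.3]
width: 0.0854
grasp_force: 0.0
```

```bash
python3 -m handwheel '[[0,28,40,-15,0],[0,28,40,-15,0],[0,28,40,-15,0],[0,28,40,-15,0],[0,28,40,-15,0],[0,28,40,-15,0],[0,28,40,-15,0],[0,0,0,0,0]]';python3 -m handwheel '[[0,0,0,0,0],[0,0,0,0,0]]'
python3 - <<'E'
from h import *
s=snap('wrist');print(s['xyz'],bot.observe()['joint_pos'].round(2),bot.observe()['tcp_pos'])
cv2.imwrite('pics/w2.png',cv2.resize(s['color'][:,:,::-1],(800,600),interpolation=cv2.INTER_CUBIC))
E
```

```text
time: 8.55
tcp_pos: [0.5131, 0.2001, 0.3306]
eef_rot: [-0.007, 3.139, 0.004]
ft_force: [-0.3, 0.6, 0.2]
width: 0.0855
grasp_force: 0.0
time: 8.75
tcp_pos: [0.516, 0.1955, 0.3271]
eef_rot: [-0.003, -3.141, 0.001]
ft_force: [0.4, -0.0, 0.4]
width: 0.0851
grasp_force: 0.0
[0.44456245 0.19524789 0.46881003] [ 0.36  0.2   0.26  1.63 -0.    0.36] [0.51609357 0.19510062 0.32684287]
```

View pics/w2.png

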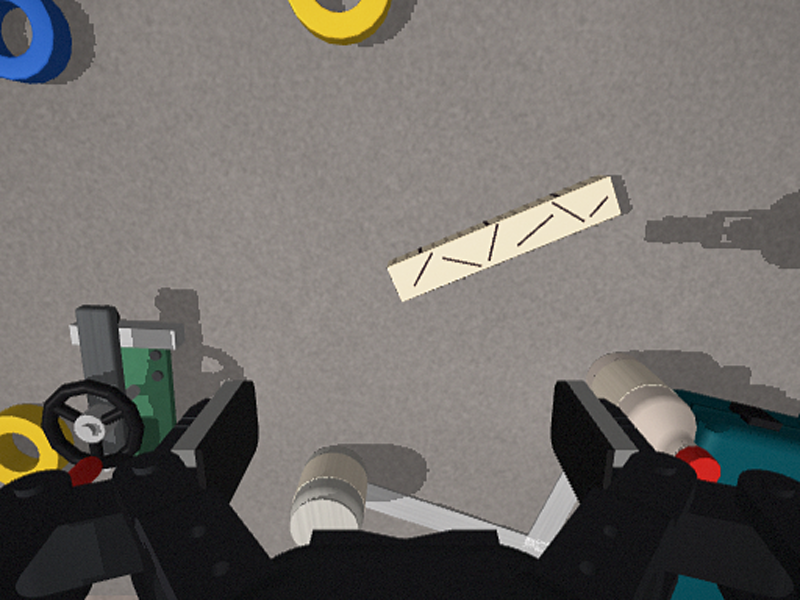

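Strip top corners are (388,267), (403,302), (621,214) and (612,177). The yellow decoy is centred at about (340,-2) and the blue one at (13,38).

```bash
python3 - <<'E'
from h import *
s=load('wrist');np.set_printoptions(precision=4,suppress=True)
f=lambda x,y,z:px(s,(x+.5)/1.5625-.5,(y+.5)/1.5625-.5,z)[:2]
c=[f(*p,.028) for p in [(388,267),(403,302),(621,214),(612,177)]];print(np.array(c))
A=(c[0]+c[1])/2;B=(c[2]+c[3])/2;print('A',A,'B',B,np.linalg.norm(B-A),np.degrees(np.arctan2(*(B-A)[::-1])),np.linalg.norm(c[0]-c[1]))
print('yellow edge',f(340,43,0),f(340,-2,.02),f(290,0,.02),f(390,0,.02),'blue',f(13,38,.02),f(72,45,.02))
print('spray',f(700,465,.16),'fence',f(70,326,.022),f(184,328,.022))
E
```

```text
[[0.543  0.1802]
 [0.576  0.1936]
 [0.4958 0.385 ]
 [0.4642 0.3735]]
A [0.5595 0.1869] B [0.48   0.3792] 0.20808112068138326 112.44488221801409 0.03565872918170334
yellow edge [0.354  0.1405] [0.3253 0.144 ] [0.3266 0.1041] [0.3268 0.1839] blue [ 0.3536 -0.1232] [ 0.3589 -0.0762]
spray [0.6583 0.4056] fence [ 0.6009 -0.1221] [ 0.6031 -0.0143]
```

```bash
python3 -m handwheel '[[0,7,40,0,0],[0,7,40,0,0],[0,7,41,0,0],[0,7,41,0,0],[0,0,0,0,8.45],[0,0,0,0,8.45],[0,0,0,0,8.45],[0,0,0,0,8.45]]' 20; python3 -m handwheel '[[0,0,0,0,8.45],[0,0,0,0,8.45],[0,0,0,0,8.45],[0,0,0,0,8.45],[0,0,0,45,0],[0,0,0,45,0],[0,0,0,45,0],[0,0,0,45,0]]';python3 -m handwheel '[[0,0,0,25,0],[0,0,0,0,0],[0,0,0,0,0]]'
cat >> h.py <<'E'
def swing(P0,P1,th0,th1,n,L=.185,lift=10,nl=3):
    """tool rows carrying the gripped end round the pivot P0->P1, dir th0->th1 (deg)"""
    f=np.arange(n+1)/n;f=f*f*(3-2*f)*.5+f*.5
    th=np.radians(th0+(th1-th0)*f);P=np.array(P0)+np.outer(f,np.array(P1)-P0);G=(P+L*np.c_[np.cos(th),np.sin(th)])*1000
    h=np.minimum(1,np.minimum(np.arange(n+1)/nl,np.arange(n,-1,-1)/nl))*lift
    M=R.from_rotvec(bot.observe()['eef_rot']).as_matrix();psi=np.radians(yawy(M))+0;c=G[0].copy();z=0;out=[]
    p=psi
    for i in range(n):
        d=G[i+1]-c;y=np.array([np.cos(p),np.sin(p)]);x=np.array([-y[1],y[0]])
        r=[round(d@x,1),round(d@y,1),round(-(h[i+1]-z),1),round(-np.degrees(th[i+1]-th[0])+np.degrees(p-psi),1)]
        c=c+r[0]*x+r[1]*y;z-=r[2];p-=np.radians(r[3]);out.append([255]+[float(v) for v in r])
    for i in range(0,n,8): print(out[i:i+8])
E
python3 -c "
from h import *
plan(.4893,.357,.10,22.4)"
```

```text
time: 9.6
tcp_pos: [0.4891, 0.3569, 0.3264]
eef_rot: [-0.928, -3.0, 0.003]
ft_force: [0.1, 0.4, -0.2]
width: 0.0854
grasp_force: 0.0
time: 10.4
tcp_pos: [0.4887, 0.3563, 0.1451]
eef_rot: [-1.753, -2.607, 0.001]
ft_force: [-0.1, 1.0, -1.2]
width: 0.0854
grasp_force: 0.0
time: 10.7
tcp_pos: [0.4886, 0.357, 0.1226]
eef_rot: [-1.752, -2.607, 0.002]
ft_force: [-0.2, -0.1, 0.8]
width: 0.0851
grasp_force: 0.0
shift [-0.3  0.7 22.6] rows 1.0 per [-0.3  0.7 22.6] turn -0.2 psi 22.2 tilt [-0.001 -0.001 -1.   ]
```

```bash
python3 -m handwheel '[[0,0,0,40,0],[0,0,0,40,0],[0,0,0,25,0],[0,0,0,12.5,0],[120,0,0,0,0],[255,0,0,0,0],[255,0,0,0,0],[255,0,0,0,0]]' 22; python3 -m handwheel '[[255,0,0,0,0],[255,0,0,0,0]]'
python3 - <<'E'
from h import *
s=snap('side'); c=s['color'][90:250,100:360,::-1]
cv2.imwrite('pics/sd2.png',cv2.resize(c,None,fx=3,fy=3,interpolation=cv2.INTER_CUBIC))
print(bot.observe()['tcp_pos'],bot.observe()['joint_pos'].round(2))
swing((.5599,.1860),(.58,.21),112.4,268.6,24)
E
```

```text
time: 11.5
tcp_pos: [0.4892, 0.3589, 0.0073]
eef_rot: [1.749, 2.608, 0.005]
ft_force: [-0.7, -0.6, 4.6]
width: 0.0352
grasp_force: 23.4
time: 11.7
tcp_pos: [0.4892, 0.3588, 0.0073]
eef_rot: [1.749, 2.608, 0.005]
ft_force: [-0.5, -0.9, 6.2]
width: 0.0354
grasp_force: 23.5
[0.48917673 0.35883279 0.00733449] [ 0.63  0.36 -0.24  0.97 -0.    1.81]
[[255, -0.1, -11.1, -3.3, -3.6], [255, -0.2, -13.4, -3.4, -4.4], [255, -0.4, -15.4, -3.3, -5.1], [255, -0.7, -17.2, -0.0, -5.7], [255, -0.9, -18.8, -0.0, -6.2], [255, -1.2, -20.3, -0.0, -6.7], [255, -1.6, -21.4, -0.0, -7.1], [255, -1.9, -22.6, -0.0, -7.5]]
[[255, -2.2, -23.3, -0.0, -7.7], [255, -2.5, -24.1, -0.0, -7.9], [255, -2.8, -24.6, -0.0, -8.1], [255, -3.0, -24.9, -0.0, -8.1], [255, -3.1, -25.1, -0.0, -8.1], [255, -3.3, -25.1, -0.0, -8.1], [255, -3.2, -24.9, -0.0, -7.9], [255, -3.3, -24.4, -0.0, -7.7]]
[[255, -3.0, -23.8, -0.0, -7.5], [255, -2.9, -22.8, -0.0, -7.1], [255, -2.6, -21.8, -0.0, -6.7], [255, -2.4, -20.3, -0.0, -6.2], [255, -2.0, -18.7, -0.0, -5.7], [255, -1.6, -16.8, 3.3, -5.1], [255, -1.4, -14.7, 3.4, -4.4], [255, -0.9, -12.1, 3.3, -3.6]]
```

View pics/sd2.png

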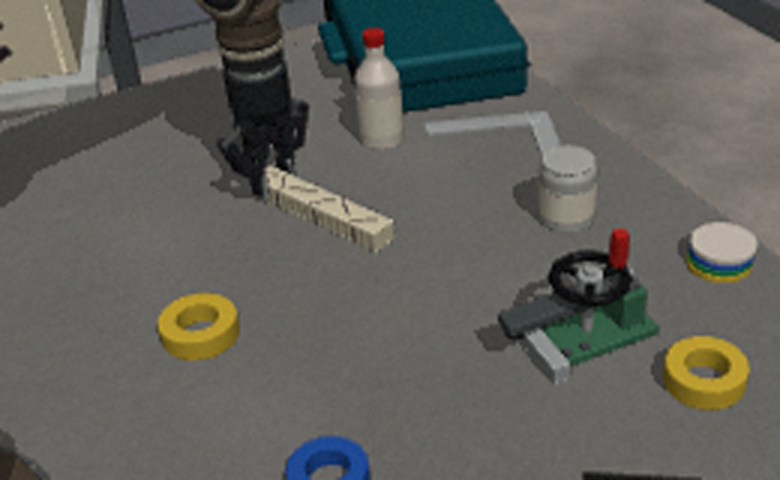

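The strip is held at end B and clear of everything. The yellow decoy is close to the arc, so I'll shift the pivot slightly towards +x.

```bash
python3 - <<'E'
from h import *
swing((.5599,.1860),(.597,.212),112.4,268.6,24,lift=12)
E
```

```text
[[255, -0.2, -10.7, -4.0, -3.6], [255, -0.3, -13.0, -4.0, -4.4], [255, -0.7, -14.9, -4.0, -5.1], [255, -0.9, -16.6, -0.0, -5.7], [255, -1.4, -18.3, -0.0, -6.2], [255, -1.7, -19.7, -0.0, -6.7], [255, -2.1, -20.9, -0.0, -7.1], [255, -2.6, -22.0, -0.0, -7.5]]
[[255, -2.9, -23.0, -0.0, -7.7], [255, -3.4, -23.8, -0.0, -7.9], [255, -3.6, -24.4, -0.0, -8.1], [255, -3.9, -24.8, -0.0, -8.1], [255, -4.0, -25.2, -0.0, -8.1], [255, -4.1, -25.3, -0.0, -8.1], [255, -4.1, -25.1, -0.0, -7.9], [255, -4.0, -24.8, -0.0, -7.7]]
[[255, -3.7, -24.3, -0.0, -7.5], [255, -3.5, -23.4, -0.0, -7.1], [255, -3.1, -22.3, -0.0, -6.7], [255, -2.7, -20.9, -0.0, -6.2], [255, -2.3, -19.3, -0.0, -5.7], [255, -1.8, -17.3, 4.0, -5.1], [255, -1.5, -15.1, 4.0, -4.4], [255, -1.0, -12.5, 4.0, -3.6]]
```

```bash
python3 -m handwheel '[[255,-0.2,-10.7,-4,-3.6],[255,-0.3,-13,-4,-4.4],[255,-0.7,-14.9,-4,-5.1],[255,-0.9,-16.6,0,-5.7],[255,-1.4,-18.3,0,-6.2],[255,-1.7,-19.7,0,-6.7],[255,-2.1,-20.9,0,-7.1],[255,-2.6,-22,0,-7.5]]'; python3 -m handwheel '[[255,-2.9,-23,0,-7.7],[255,-3.4,-23.8,0,-7.9],[255,-3.6,-24.4,0,-8.1],[255,-3.9,-24.8,0,-8.1],[255,-4,-25.2,0,-8.1],[255,-4.1,-25.3,0,-8.1],[255,-4.1,-25.1,0,-7.9],[255,-4,-24.8,0,-7.7]]'; python3 -m handwheel '[[255,-3.7,-24.3,0,-7.5],[255,-3.5,-23.4,0,-7.1],[255,-3.1,-22.3,0,-6.7],[255,-2.7,-20.9,0,-6.2],[255,-2.3,-19.3,0,-5.7],[255,-1.8,-17.3,4,-5.1],[255,-1.5,-15.1,4,-4.4],[255,-1,-12.5,4,-3.6]]'; python3 -m handwheel '[[255,0,0,0,0],[255,0,0,0,0]]'
python3 - <<'E'
from h import *
snap('side');s=snap('scene'); c=s['color'][120:280,200:460,::-1]
cv2.imwrite('pics/sc3.png',cv2.resize(c,None,fx=3,fy=3,interpolation=cv2.INTER_CUBIC))
plan(.592,.027,.0073,178.6)
E
```

```text
time: 12.55
tcp_pos: [0.3959, 0.2611, 0.017]
eef_rot: [-0.574, -3.088, 0.001]
ft_force: [-0.4, -1.7, -4.6]
width: 0.0358
grasp_force: 18.0
time: 13.35
tcp_pos: [0.4472, 0.0794, 0.0172]
eef_rot: [1.138, -2.927, 0.0]
ft_force: [-1.2, -0.1, -3.6]
width: 0.0355
grasp_force: 26.9
time: 14.15
tcp_pos: [0.589, 0.0274, 0.0066]
eef_rot: [2.193, -2.245, -0.004]
ft_force: [-35.5, -2.0, 53.8]
width: 0.0354
grasp_force: 34.9
time: 14.35
tcp_pos: [0.5906, 0.0276, 0.0066]
eef_rot: [2.192, -2.249, 0.0]
ft_force: [-4.2, -2.7, 7.6]
width: 0.0355
grasp_force: 29.4
shift [ 0.5 -1.5 -0.7] rows 1.0 per [ 0.5 -1.5 -0.7] turn -0.0 psi 178.6 tilt [-0.    -0.001 -1.   ]
```

View pics/sc3.png

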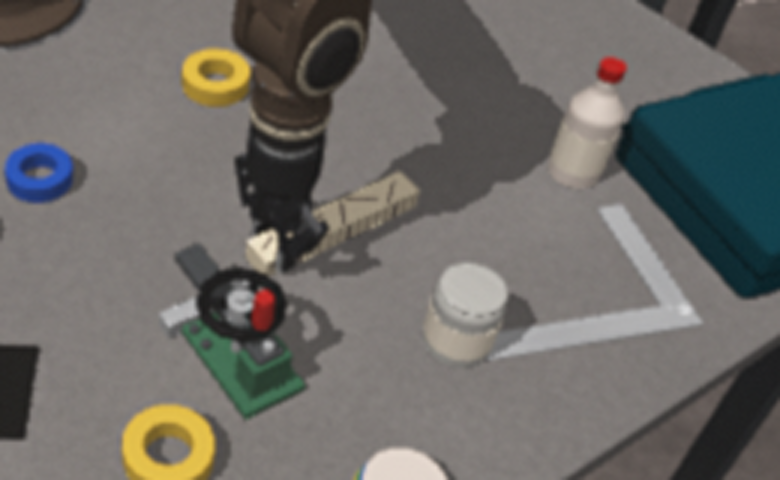

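```bash
python3 -m handwheel '[[0,0,0,0,0],[0,0,0,0,0],[0,0,0,0,0],[0,0,0,0,0],[0,0,0,-40,0],[0,0,0,-45,0],[0,0,0,-45,0],[0,0,0,-45,0]]'; python3 -m handwheel '[[0,0,0,-45,8.5],[0,0,0,-10,8.5],[0,0,0,0,8.5],[0,0,0,0,8.5],[0,0,0,0,8.5],[0,0,0,0,8.5],[0,0,0,0,8.5],[0,0,0,0,8.5]]'; python3 -m handwheel '[[0,0,0,0,8.5],[0,0,0,0,8.5],[0,0,0,0,8.5],[0,0,0,0,8.5],[0,0,0,0,8.5],[0,0,0,0,8.5],[0,0,0,0,8.5],[0,0,0,0,8.5]]';  python3 -m handwheel '[[0,0,0,0,8.5],[0,0,0,0,8.5],[0,0,0,0,8.5],[0,0,0,0,8.5],[0,0,0,0,8.5],[0,38,0,0,1.5],[0,38,0,0,0],[0,0,0,0,0]]';python3 -m handwheel '[[0,0,0,0,0]]'
python3 - <<'E'
from h import *
s=snap('wrist');print(s['xyz'],bot.observe()['joint_pos'].round(2),bot.observe()['tcp_pos'])
cv2.imwrite('pics/w3.png',cv2.resize(s['color'][:,:,::-1],(800,600),interpolation=cv2.INTER_CUBIC))
E
```

```text
time: 15.25
tcp_pos: [0.5907, 0.028, 0.1819]
eef_rot: [2.192, -2.25, -0.0]
ft_force: [1.6, -0.1, 0.1]
width: 0.0852
grasp_force: 0.0
time: 16.05
tcp_pos: [0.591, 0.028, 0.235]
eef_rot: [0.55, -3.093, -0.0]
ft_force: [-0.4, 0.8, -0.5]
width: 0.0855
grasp_force: 0.0
time: 16.85
tcp_pos: [0.591, 0.028, 0.235]
eef_rot: [-1.274, -2.872, 0.0]
ft_force: [0.3, -0.5, 0.1]
width: 0.0856
grasp_force: 0.0
time: 17.65
tcp_pos: [0.5919, 0.1074, 0.2348]
eef_rot: [-2.245, -2.196, -0.001]
ft_force: [-0.4, -0.7, -0.8]
width: 0.0854
grasp_force: 0.0
time: 17.75
tcp_pos: [0.5919, 0.1047, 0.2349]
eef_rot: [2.248, 2.194, -0.001]
ft_force: [-0.2, -0.4, -0.6]
width: 0.0856
grasp_force: 0.0
[0.59321949 0.17525042 0.37657707] [ 0.17  0.27  0.15  1.45 -0.    1.77] [0.59191496 0.10393425 0.23504813]
```

View pics/w3.png

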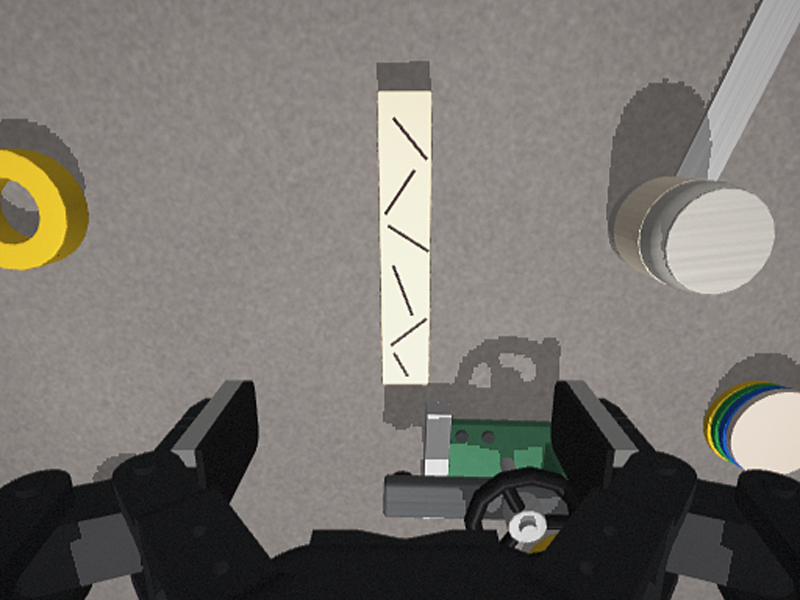

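Wrist view: the strip's A end is at (378,91)–(432,92) and its B end at (383,384)–(428,384). The fence's face edge is at x≈425, y 415–475.

```bash
python3 - <<'E'
from h import *
s=load('wrist');np.set_printoptions(precision=4,suppress=True)
f=lambda x,y,z:px(s,(x+.5)/1.5625-.5,(y+.5)/1.5625-.5,z)[:2]
a=(f(378,91,.028)+f(432,92,.028))/2;b=(f(383,384,.028)+f(428,384,.028))/2
print(a,b,np.linalg.norm(a-b),np.degrees(np.arctan2(*(a-b)[::-1])))
print('fence',f(425,415,.022),f(425,475,.022),f(450,415,.022),'yel',f(15,210,.025))
t=np.radians(np.degrees(np.arctan2(*(a-b)[::-1])));g=(a+b)/2+.08*np.array([np.cos(t),np.sin(t)]);print(g)
plan(*g,.0075,np.degrees(t)-90)
E
```

```text
[0.5943 0.2133] [0.5897 0.0051] 0.20827271826844934 88.74700193050467
fence [ 0.6045 -0.0252] [ 0.6038 -0.0806] [ 0.6244 -0.0256] yel [0.3201 0.1434]
[0.5938 0.1892]
shift [ 85.4  -0.3 227.5] rows 6.0 per [14.2 -0.  37.9] turn -0.2 psi -1.5 tilt [-0. -0. -1.]
```

```bash
python3 -m handwheel '[[0,43,0,20,-0.2],[0,42,0,20,0],[0,0,0,45,0],[0,0,0,45,0],[0,0,0,45,0],[0,0,0,30,0],[0,0,0,22,0],[0,0,0,0,0]]' 24; python3 -m handwheel '[[120,0,0,0,0],[255,0,0,0,0],[255,0,0,0,0],[255,0,0,0,0],[255,0,0,0,0],[255,0,0,0,0]]'
python3 - <<'E'
from h import *
s=bot.observe();print(s['tcp_pos'],s['joint_pos'].round(2))
plan(.5938,.1892,.0075,-1.3)
swing((.5897,.0042),(.580,.026),88.7,267.2,28,lift=9,L=.185)
E
```

```text
time: 18.6
tcp_pos: [0.5917, 0.1869, 0.0045]
eef_rot: [-2.246, -2.192, 0.009]
ft_force: [0.4, 0.6, -0.2]
width: 0.0854
grasp_force: 0.0
time: 19.2
tcp_pos: [0.595, 0.1891, 0.01]
eef_rot: [2.246, 2.195, 0.004]
ft_force: [-0.8, -0.8, 6.5]
width: 0.035
grasp_force: 25.7
[0.59497353 0.18913579 0.00996001] [ 0.31  0.39 -0.19  0.99 -0.    1.9 ]
shift [ 0.  -1.2  2.5] rows 1.0 per [ 0.  -1.2  2.5] turn -0.0 psi -1.3 tilt [ 0.003  0.001 -1.   ]
[[255, 0.1, -11.6, -3.0, -3.5], [255, -0.0, -13.6, -3.0, -4.2], [255, -0.0, -15.5, -3.0, -4.7], [255, -0.1, -17.1, -0.0, -5.3], [255, -0.2, -18.7, -0.0, -5.8], [255, -0.3, -20.0, -0.0, -6.2], [255, -0.3, -21.2, -0.0, -6.6], [255, -0.4, -22.2, -0.0, -6.9]]
[[255, -0.6, -23.0, -0.0, -7.2], [255, -0.7, -23.6, -0.0, -7.5], [255, -0.8, -24.1, -0.0, -7.7], [255, -0.9, -24.5, -0.0, -7.8], [255, -1.0, -24.7, -0.0, -7.9], [255, -1.2, -24.7, -0.0, -8.0], [255, -1.3, -24.7, -0.0, -7.9], [255, -1.5, -24.4, -0.0, -7.9]]
[[255, -1.5, -24.2, -0.0, -7.8], [255, -1.6, -23.6, -0.0, -7.7], [255, -1.7, -23.1, -0.0, -7.5], [255, -1.7, -22.3, -0.0, -7.2], [255, -1.7, -21.5, -0.0, -6.9], [255, -1.6, -20.4, -0.0, -6.6], [255, -1.6, -19.3, -0.0, -6.2], [255, -1.4, -18.0, -0.0, -5.8]]
[[255, -1.3, -16.5, -0.0, -5.3], [255, -1.1, -14.9, 3.0, -4.7], [255, -1.0, -13.1, 3.0, -4.2], [255, -0.7, -11.1, 3.0, -3.5]]
```

```bash
python3 -m handwheel '[[255,0.1,-11.6,-3,-3.5],[255,0,-13.6,-3,-4.2],[255,0,-15.5,-3,-4.7],[255,-0.1,-17.1,0,-5.3],[255,-0.2,-18.7,0,-5.8],[255,-0.3,-20,0,-6.2],[255,-0.3,-21.2,0,-6.6],[255,-0.4,-22.2,0,-6.9]]'; python3 -m handwheel '[[255,-0.6,-23,0,-7.2],[255,-0.7,-23.6,0,-7.5],[255,-0.8,-24.1,0,-7.7],[255,-0.9,-24.5,0,-7.8],[255,-1,-24.7,0,-7.9],[255,-1.2,-24.7,0,-8],[255,-1.3,-24.7,0,-7.9],[255,-1.5,-24.4,0,-7.9]]'; python3 -m handwheel '[[255,-1.5,-24.2,0,-7.8],[255,-1.6,-23.6,0,-7.7],[255,-1.7,-23.1,0,-7.5],[255,-1.7,-22.3,0,-7.2],[255,-1.7,-21.5,0,-6.9],[255,-1.6,-20.4,0,-6.6],[255,-1.6,-19.3,0,-6.2],[255,-1.4,-18,0,-5.8]]'; python3 -m handwheel '[[255,-1.3,-16.5,0,-5.3],[255,-1.1,-14.9,2,-4.7],[255,-1,-13.1,2,-4.2],[255,-0.7,-11.1,2,-3.5],[255,0,0,0,0],[255,0,0,0,0]]'
python3 - <<'E'
from h import *
snap('side');s=snap('side'); c=s['color'][130:290,220:420,::-1]
cv2.imwrite('pics/sd3.png',cv2.resize(c,None,fx=3.75,fy=3.75,interpolation=cv2.INTER_CUBIC))
plan(.571,-.159,.01,177.2)
E
```

```text
time: 20.0
tcp_pos: [0.4628, 0.1467, 0.0169]
eef_rot: [-1.272, -2.872, 0.001]
ft_force: [0.6, -1.5, -4.1]
width: 0.0351
grasp_force: 24.6
time: 20.8
tcp_pos: [0.4035, -0.0283, 0.0171]
eef_rot: [0.387, -3.117, 0.0]
ft_force: [0.9, -0.4, -4.3]
width: 0.0357
grasp_force: 24.6
time: 21.6
tcp_pos: [0.5166, -0.1505, 0.0169]
eef_rot: [1.795, -2.577, -0.0]
ft_force: [-0.1, -0.1, -4.7]
width: 0.0355
grasp_force: 24.6
time: 22.2
tcp_pos: [0.5711, -0.1591, 0.0111]
eef_rot: [2.164, -2.277, 0.0]
ft_force: [1.8, -2.4, -2.5]
width: 0.0354
grasp_force: 24.8
shift [-0.   0.1  1.4] rows 1.0 per [-0.   0.1  1.4] turn -0.1 psi 177.1 tilt [ 0.001 -0.    -1.   ]
```

View pics/sd3.png

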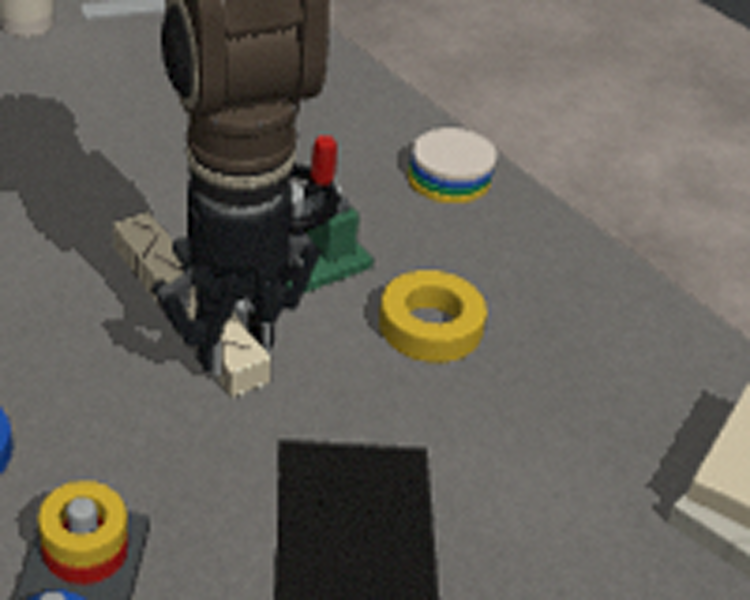

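```bash
python3 -m handwheel '[[255,-3,-3,0,0],[255,-3,-3,0,0],[255,0,-2,0,0],[255,0,-1,0,0],[255,0,0,0,0],[255,0,0,0,0]]';python3 -m handwheel '[[255,0,-1,0,0],[255,0,0,0,0]]';python3 -m handwheel '[[255,0,-1,0,0],[255,0,0,0,0]]';python3 -m handwheel '[[255,0,-1,0,0],[255,0,0,0,0]]'
```

```text
time: 22.9
tcp_pos: [0.5803, -0.153, 0.011]
eef_rot: [-2.167, 2.275, 0.001]
ft_force: [-1.2, 2.1, -1.9]
width: 0.0354
grasp_force: 24.8
time: 23.1
tcp_pos: [0.5814, -0.1535, 0.0111]
eef_rot: [-2.167, 2.275, 0.0]
ft_force: [-1.8, 0.6, -2.4]
width: 0.0351
grasp_force: 24.8
time: 23.3
tcp_pos: [0.5817, -0.1536, 0.011]
eef_rot: [2.166, -2.274, -0.002]
ft_force: [-4.1, 0.2, -1.5]
width: 0.0355
grasp_force: 25.0
time: 23.5
tcp_pos: [0.5817, -0.1536, 0.0109]
eef_rot: [2.165, -2.274, -0.004]
ft_force: [-8.7, 0.8, 1.5]
width: 0.0354
grasp_force: 25.3
```

```bash
python3 -m handwheel '[[255,0,1,1,0],[200,0,0,0,0],[0,0,0,0,0],[0,0,0,0,0],[0,0,0,0,0],[0,0,0,-30,0],[0,0,0,-40,0],[0,0,0,-45,0]]'; python3 -m handwheel '[[0,0,0,-45,0],[0,0,0,-45,8.5],[0,0,0,-35,8.5],[0,0,0,0,8.5],[0,0,0,0,8.5],[0,0,0,0,8.5],[0,0,0,0,8.5],[0,0,0,0,8.5]]'; python3 -m handwheel '[[0,0,0,0,8.5],[0,0,0,0,8.5],[0,0,0,0,8.5],[0,0,0,0,2.1],[0,-40,40,0,0],[0,-39,39,0,0],[0,0,0,0,0],[0,0,0,0,0]]'
python3 - <<'E'
from h import *
s=snap('wrist');print(s['xyz'],bot.observe()['joint_pos'].round(2),bot.observe()['tcp_pos'])
cv2.imwrite('pics/w4.png',cv2.resize(s['color'][:,:,::-1],(800,600),interpolation=cv2.INTER_CUBIC))
E
```

```text
time: 24.3
tcp_pos: [0.5821, -0.1535, 0.1258]
eef_rot: [2.166, -2.275, -0.002]
ft_force: [0.4, 0.7, -0.1]
width: 0.0855
grasp_force: 0.0
time: 25.1
tcp_pos: [0.5829, -0.1537, 0.2506]
eef_rot: [-0.742, 3.051, -0.001]
ft_force: [-0.1, 0.4, 1.0]
width: 0.0853
grasp_force: 0.0
time: 25.9
tcp_pos: [0.6539, -0.0818, 0.2496]
eef_rot: [0.006, -3.141, 0.0]
ft_force: [0.2, -0.7, 0.4]
width: 0.0854
grasp_force: 0.0
[ 0.5824517  -0.08249111  0.39127332] [-0.13  0.39  0.35  1.53 -0.   -0.13] [ 0.65324484 -0.08259015  0.25006285]
```

View pics/w4.png

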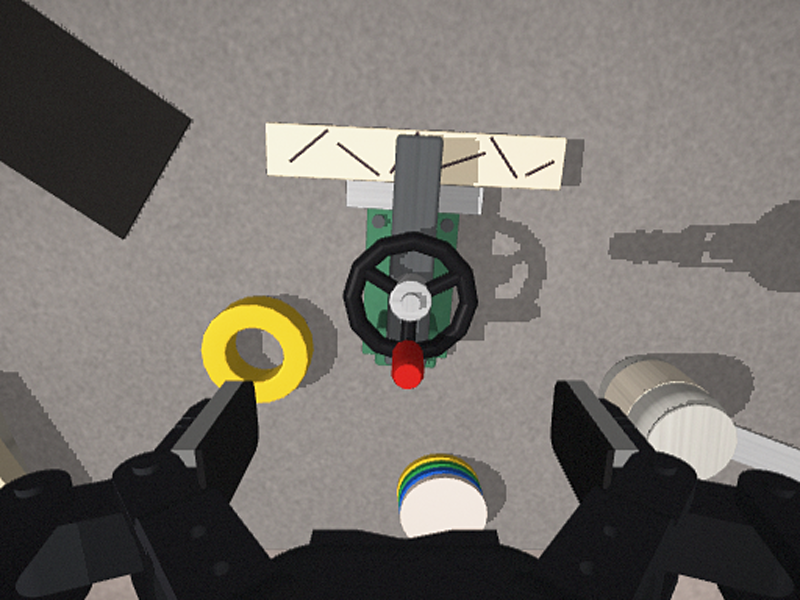

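Wrist view: the strip runs from (266,149) to (566,163) against the fence, whose ends are at (347,193) and (482,200). The strap tip is at (419,136) and the handle at (408,375).

```bash
python3 - <<'E'
from h import *
s=load('wrist');np.set_printoptions(precision=4,suppress=True)
f=lambda x,y,z:px(s,(x+.5)/1.5625-.5,(y+.5)/1.5625-.5,z)[:2]
a=(f(266,124,.028)+f(267,175,.028))/2;b=(f(567,138,.028)+f(565,189,.028))/2
print(a,b,np.linalg.norm(a-b),'centre',(a+b)/2,'yaw',np.degrees(np.arctan2(*(b-a)[::-1]))-90)
p,q=f(346,207,.022),f(482,214.5,.022)
print('fence',p,q,(p+q)/2,'yaw',np.degrees(np.arctan2(*(q-p)[::-1]))-90, np.linalg.norm(p-q))
e=(f(396,137,.06)+f(442,136,.06))/2; r=f(411,296,.081);print('strap',e,'ring',r,np.degrees(np.arctan2(*(r-e)[::-1])),'hand',f(408,376,.127))
plan(.7069,-.0794,.106,90)
E
```

```text
[ 0.5804 -0.1787] [0.589  0.0312] 0.21006313895581635 centre [ 0.5847 -0.0737] yaw -2.3588143865664932
fence [ 0.6203 -0.125 ] [ 0.6253 -0.0253] [ 0.6228 -0.0751] yaw -2.90881033667668 0.09990735701074122
strap [ 0.5721 -0.0733] ring [ 0.671  -0.0778] -2.648342460087146 hand [ 0.7059 -0.0799]
shift [-53.7   3.1 144.1] rows 4.0 per [-13.4   0.8  36. ] turn 0.1 psi 90.1 tilt [-0. -0. -1.]
```

```bash
python3 -m handwheel '[[0,-27,1.5,30,0],[0,-27,1.5,30,0],[0,0,0,30,0],[0,0,0,30,0],[0,0,0,23,0],[120,0,0,0,0],[255,0,0,0,0],[255,0,0,0,0]]' 40; python3 -m handwheel '[[255,0,0,0,0],[255,0,0,0,0],[255,0,0,0,0],[255,0,0,0,0]]'
python3 - <<'E'
import numpy as np
from h import *
print(bot.observe()['tcp_pos'])
a=-np.radians(np.linspace(3.2,364.5,25));p=34*np.c_[np.cos(a),np.sin(a)];d=np.diff(p,axis=0)
print(np.c_[-d[:,0],d[:,1]].round(1).tolist())
E
```

```text
time: 26.75
tcp_pos: [0.7078, -0.0804, 0.1097]
eef_rot: [-0.001, 3.138, -0.001]
ft_force: [0.1, 0.3, -0.5]
width: 0.0439
grasp_force: 0.0
time: 27.15
tcp_pos: [0.7078, -0.0798, 0.1092]
eef_rot: [-0.003, 3.139, -0.001]
ft_force: [0.0, -0.2, 6.5]
width: 0.0179
grasp_force: 39.1
[ 0.70784439 -0.07977847  0.10922862]
[[1.7, -8.8], [3.9, -8.0], [5.8, -6.7], [7.4, -5.0], [8.4, -2.9], [8.9, -0.6], [8.7, 1.7], [8.0, 3.9], [6.7, 5.9], [5.0, 7.4], [2.9, 8.4], [0.6, 8.9], [-1.8, 8.7], [-4.0, 8.0], [-5.9, 6.7], [-7.4, 4.9], [-8.5, 2.8], [-8.9, 0.5], [-8.7, -1.8], [-8.0, -4.0], [-6.6, -5.9], [-4.9, -7.5], [-2.8, -8.5], [-0.5, -8.9]]
```

```bash
python3 -m handwheel '[[255,1.7,-8.8,0.67,0],[255,3.9,-8,0.67,0],[255,5.8,-6.7,0.67,0],[255,7.4,-5,0.67,0],[255,8.4,-2.9,0.67,0],[255,8.9,-0.6,0.67,0],[255,8.7,1.7,0.67,0],[255,8,3.9,0.67,0]]'; python3 -m handwheel '[[255,6.7,5.9,0.67,0],[255,5,7.4,0.67,0],[255,2.9,8.4,0.67,0],[255,0.6,8.9,0.67,0],[255,-1.8,8.7,0.67,0],[255,-4,8,0.67,0],[255,-5.9,6.7,0.67,0],[255,-7.4,4.9,0.67,0]]'; python3 -m handwheel '[[255,-8.5,2.8,0.67,0],[255,-8.9,0.5,0.67,0],[255,-8.7,-1.8,0.67,0],[255,-8,-4,0.67,0],[255,-6.6,-5.9,0.67,0],[255,-4.9,-7.5,0.67,0],[255,-2.8,-8.5,0.67,0],[255,-0.5,-8.9,0.67,0]]'; python3 -m handwheel '[[255,0,0,0,0],[255,0,0,0,0],[255,0,0,0,0]]'
```

```text
time: 27.95
tcp_pos: [0.6559, -0.1069, 0.104]
eef_rot: [-0.002, 3.136, -0.003]
ft_force: [3.4, -0.9, 6.5]
width: 0.0179
grasp_force: 39.1
time: 28.75
tcp_pos: [0.6584, -0.0475, 0.0985]
eef_rot: [-0.002, 3.14, -0.003]
ft_force: [-2.6, -3.3, 8.4]
width: 0.018
grasp_force: 39.4
time: 29.55
tcp_pos: [0.708, -0.0795, 0.0932]
eef_rot: [-0.004, 3.139, 0.003]
ft_force: [-2.1, 3.4, 9.5]
width: 0.0178
grasp_force: 39.5
time: 29.85
tcp_pos: [0.7078, -0.0809, 0.0931]
eef_rot: [-0.002, 3.139, -0.002]
ft_force: [-1.2, -1.5, 7.2]
width: 0.0179
grasp_force: 39.3
```

```bash
python3 -m handwheel '[[200,0,0,0,0],[0,0,0,0,0],[0,0,0,0,0],[0,0,0,0,0],[0,0,0,-30,0],[0,0,0,-40,0],[0,0,0,-45,0],[0,0,0,-43,0]]'; python3 -m handwheel '[[0,43,-22,0,0],[0,43,-22,0,0],[0,43,-22,0,0],[0,43,-22,0,0],[0,43,-23,0,0],[0,43,-23,0,0],[0,43,-23,0,0],[0,0,0,0,-8]]'; python3 -m handwheel '[[0,0,0,0,-8],[0,0,0,0,-8],[0,0,0,0,-8],[0,0,0,0,-8],[0,0,0,0,-7],[0,0,0,0,0],[0,0,0,0,0]]'
python3 - <<'E'
from h import *
snap('side');s=snap('wrist');print(s['xyz'],bot.observe()['joint_pos'].round(2),bot.observe()['tcp_pos'])
cv2.imwrite('pics/w5.png',cv2.resize(s['color'][:,:,::-1],(800,600),interpolation=cv2.INTER_CUBIC))
E
```

```text
time: 30.65
tcp_pos: [0.7066, -0.0803, 0.2505]
eef_rot: [0.003, -3.141, -0.0]
ft_force: [1.8, 0.3, 0.6]
width: 0.0856
grasp_force: 0.0
time: 31.45
tcp_pos: [0.4019, -0.2395, 0.2497]
eef_rot: [0.218, -3.133, 0.001]
ft_force: [0.6, 0.4, -0.4]
width: 0.0856
grasp_force: 0.0
time: 32.15
tcp_pos: [0.4062, -0.2379, 0.249]
eef_rot: [1.251, -2.882, -0.0]
ft_force: [-0.2, -0.4, -0.0]
width: 0.0855
grasp_force: 0.0
[ 0.35733513 -0.29029537  0.39069029] [-0.53  0.02 -0.11  1.44  0.   -1.35] [ 0.40623973 -0.23788386  0.24900728]
```

View pics/w5.png

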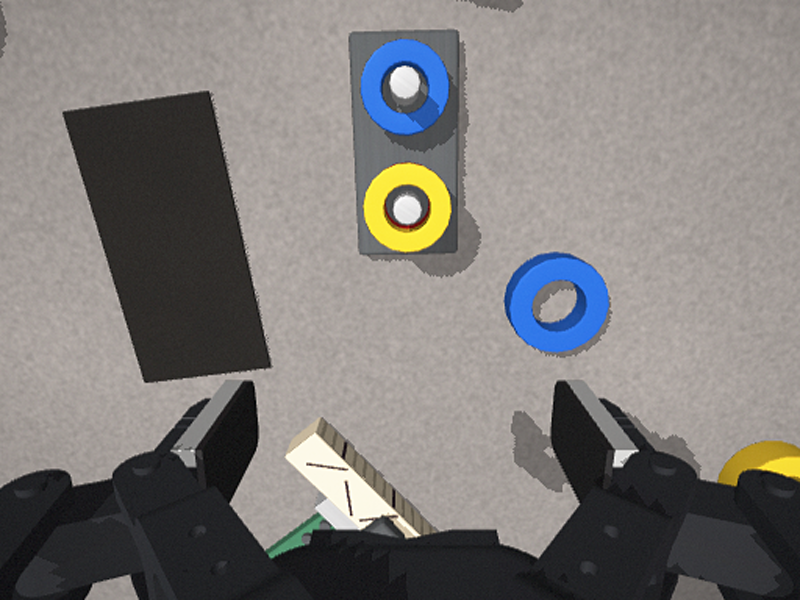

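Wrist view: yellow centred at (408,208), blue at (405,82). Mat corners are (64,112), (210,92), (271,367) and (145,382).

```bash
python3 - <<'E'
from h import *
s=load('wrist');np.set_printoptions(precision=4,suppress=True)
f=lambda x,y,z:px(s,(x+.5)/1.5625-.5,(y+.5)/1.5625-.5,z)[:2]
y=f(408,208,.052);b=f(405,82,.033);print('y',y,'b',b,'sp',f(407,209,.06),f(404,81,.06))
c=np.array([f(*p,.003) for p in [(64,112),(210,92),(271,367),(145,382)]]);print(c,c.mean(0))
plan(*y,.07,137);plan(*b,.07,137)
E
```

```text
y [ 0.3794 -0.2625] b [ 0.3258 -0.3229] sp [ 0.3798 -0.2631] [ 0.3283 -0.3212]
[[ 0.5189 -0.4805]
 [ 0.4307 -0.4168]
 [ 0.5572 -0.2402]
 [ 0.6457 -0.3039]] [ 0.5381 -0.3603]
shift [ 36.3   2.8 179. ] rows 5.0 per [ 7.3  0.6 35.8] turn -0.0 psi 137.0 tilt [-0.  0. -1.]
shift [117.    0.8 179. ] rows 5.0 per [23.4  0.2 35.8] turn -0.0 psi 137.0 tilt [-0.  0. -1.]
```

```bash
python3 -m handwheel '[[0,36,3,20,0],[0,0,0,45,0],[0,0,0,45,0],[0,0,0,45,0],[0,0,0,40,0],[0,0,0,19,0],[0,0,0,0,0],[120,0,0,0,0]]' 30; python3 -m handwheel '[[255,0,0,0,0],[255,0,0,0,0],[255,0,0,0,0],[255,0,0,0,0],[255,0,0,0,0]]'; python3 -m handwheel '[[255,0,0,-15,0],[255,0,0,-25,0],[255,0,0,-25,0],[255,0,0,-25,0],[255,0,0,0,0]]'
python3 -c "
from h import *
plan(.5798,-.3033,.115,144.6)"
```

```text
time: 33.05
tcp_pos: [0.3797, -0.2624, 0.0356]
eef_rot: [1.254, -2.88, -0.0]
ft_force: [0.5, -0.2, 0.5]
width: 0.0737
grasp_force: 0.0
time: 33.55
tcp_pos: [0.3808, -0.2631, 0.0372]
eef_rot: [-1.254, 2.878, -0.005]
ft_force: [-0.5, 0.1, 6.0]
width: 0.0576
grasp_force: 32.8
time: 34.05
tcp_pos: [0.3816, -0.2637, 0.1293]
eef_rot: [-1.253, 2.876, -0.01]
ft_force: [0.3, -0.5, -0.4]
width: 0.0577
grasp_force: 32.5
shift [-105.9 -172.    15.7] rows 5.0 per [-21.2 -34.4   3.1] turn -7.5 psi 137.1 tilt [ 0.006 -0.004 -1.   ]
```

```bash
python3 -m handwheel '[[255,-21,-34.4,0,0],[255,-21,-34.4,0,0],[255,-21,-34.4,0,0],[255,-21,-34.4,0,0],[255,-22,-34.4,0,0],[255,0,0,0,-7.5],[255,0,0,0,0],[255,0,0,0,0]]'
python3 -c "
from h import *
plan(.5798,-.3033,.009,144.6);print(bot.observe()['width'])"
```

```text
time: 34.85
tcp_pos: [0.5772, -0.3015, 0.1246]
eef_rot: [1.437, -2.793, -0.001]
ft_force: [0.6, -0.1, -0.6]
width: 0.0574
grasp_force: 32.6
shift [-1.000e-01 -3.200e+00  1.156e+02] rows 3.0 per [-0.  -1.1 38.5] turn -0.2 psi 144.4 tilt [-0.001  0.    -1.   ]
0.057427764843393334
```

```bash
python3 -m handwheel '[[255,0,-3,40,0],[255,0,0,40,0],[255,0,0,20,0],[255,0,0,10,0],[255,0,0,5,0],[255,0,0,0,0],[255,0,0,0,0]]'
```

```text
time: 35.55
tcp_pos: [0.5809, -0.304, 0.0118]
eef_rot: [-1.439, 2.791, -0.003]
ft_force: [-0.8, -0.4, -0.8]
width: 0.0576
grasp_force: 32.6
```

```bash
python3 -m handwheel '[[255,0,0,2,0],[255,0,0,0,0]]'; python3 -m handwheel '[[255,0,0,2,0],[255,0,0,0,0]]'
```

```text
time: 35.75
tcp_pos: [0.5806, -0.3037, 0.0089]
eef_rot: [-1.44, 2.791, -0.002]
ft_force: [-0.5, -0.5, -0.7]
width: 0.0578
grasp_force: 32.6
time: 35.95
tcp_pos: [0.5807, -0.3037, 0.0072]
eef_rot: [-1.44, 2.791, -0.002]
ft_force: [-1.4, 1.1, 4.9]
width: 0.0574
grasp_force: 33.1
```

```bash
python3 -m handwheel '[[200,0,0,0,0],[0,0,0,0,0],[0,0,0,0,0],[0,0,0,0,0],[0,0,0,-25,0],[0,0,0,-40,0],[0,0,0,-45,0],[0,0,0,0,7.5]]'
python3 -c "
from h import *
plan(.3805,-.263,.117,137)"
```

```text
time: 36.75
tcp_pos: [0.5831, -0.305, 0.1233]
eef_rot: [-1.249, 2.876, -0.013]
ft_force: [0.2, -0.2, 0.6]
width: 0.0855
grasp_force: 0.0
shift [107.6 176.8   4.2] rows 5.0 per [21.5 35.4  0.8] turn -0.0 psi 137.0 tilt [ 0.009 -0.005 -1.   ]
```

```bash
python3 -m handwheel '[[0,21.5,35.4,0,0],[0,21.5,35.4,0,0],[0,21.5,35.4,0,0],[0,21.5,35.4,0,0],[0,21.5,35.4,0,0],[0,0,0,0,0],[0,0,0,0,0]]'
python3 -c "
from h import *
plan(.3805,-.263,.014,137)"
```

```text
time: 37.45
tcp_pos: [0.3771, -0.2619, 0.1166]
eef_rot: [-1.254, 2.88, -0.002]
ft_force: [0.8, 0.1, 0.3]
width: 0.0855
grasp_force: 0.0
shift [ -1.4  -3.1 102.6] rows 3.0 per [-0.5 -1.  34.2] turn 0.0 psi 137.0 tilt [ 0.001 -0.001 -1.   ]
```

```bash
python3 -m handwheel '[[0,-1,-3,42,0],[0,0,0,40,0],[0,0,0,20,0],[0,0,0,0,0],[120,0,0,0,0],[255,0,0,0,0],[255,0,0,0,0],[255,0,0,0,0]]' 30; python3 -m handwheel '[[255,0,0,0,0],[255,0,0,0,0]]'; python3 -m handwheel '[[255,0,0,-15,0],[255,0,0,-30,0],[255,0,0,-30,0],[255,0,0,-25,0],[255,0,0,0,0],[255,0,0,0,0],[255,0,0,0,0]]'
python3 -c "
from h import *
plan(.5393,-.3604,.117,144.6)"
```

```text
time: 38.25
tcp_pos: [0.3818, -0.2639, 0.016]
eef_rot: [-1.255, 2.878, -0.005]
ft_force: [0.2, 1.2, 7.5]
width: 0.0591
grasp_force: 32.4
time: 38.45
tcp_pos: [0.3818, -0.2638, 0.016]
eef_rot: [-1.255, 2.878, -0.005]
ft_force: [0.7, -0.4, 7.6]
width: 0.0596
grasp_force: 32.3
time: 39.15
tcp_pos: [0.3797, -0.2628, 0.1132]
eef_rot: [1.255, -2.879, -0.001]
ft_force: [-0.6, 1.1, -0.7]
width: 0.059
grasp_force: 32.7
shift [ -37.1 -183.3   -4. ] rows 5.0 per [ -7.4 -36.7  -0.8] turn -7.5 psi 137.1 tilt [-0.001  0.001 -1.   ]
```

```bash
python3 -m handwheel '[[255,-7.4,-36.7,0,0],[255,-7.4,-36.7,0,0],[255,-7.4,-36.7,0,0],[255,-7.4,-36.6,0,0],[255,-7.4,-36.6,0,0],[255,0,0,0,-7.5],[255,0,0,0,0],[255,0,0,0,0]]'
python3 -c "
from h import *
plan(.5393,-.3604,.008,144.6)"
```

```text
time: 39.95
tcp_pos: [0.5389, -0.3601, 0.1127]
eef_rot: [1.437, -2.792, -0.004]
ft_force: [-0.6, 0.4, -0.4]
width: 0.0596
grasp_force: 32.8
shift [ -0.   -0.8 104.7] rows 3.0 per [-0.  -0.3 34.9] turn -0.2 psi 144.4 tilt [-0.002  0.001 -1.   ]
```

```bash
python3 -m handwheel '[[255,0,-1,40,0],[255,0,0,40,0],[255,0,0,20,0],[255,0,0,5,0],[255,0,0,0,0],[255,0,0,0,0]]';python3 -m handwheel '[[255,0,0,2,0],[255,0,0,0,0]]'
```

```text
time: 40.55
tcp_pos: [0.5411, -0.3617, 0.0109]
eef_rot: [-1.439, 2.791, -0.003]
ft_force: [0.2, 0.5, 0.2]
width: 0.059
grasp_force: 32.7
time: 40.75
tcp_pos: [0.5411, -0.3617, 0.0083]
eef_rot: [-1.44, 2.791, -0.003]
ft_force: [-0.1, 0.1, -1.3]
width: 0.0592
grasp_force: 32.7
```

```bash
python3 -m handwheel '[[255,0,0,2,0],[255,0,0,0,0]]';python3 -m handwheel '[[255,0,0,1,0],[255,0,0,0,0],[200,0,0,0,0],[0,0,0,0,0],[0,0,0,0,0],[0,0,0,0,0]]';python3 -m handwheel '[[0,0,0,-25,0],[0,0,0,-40,0],[0,0,0,-45,0],[0,0,0,0,7.5],[0,0,0,0,0],[0,0,0,0,0]]'
python3 -c "
from h import *
plan(.327,-.322,.117,137)"
```

```text
time: 40.95
tcp_pos: [0.5405, -0.3613, 0.0051]
eef_rot: [-1.441, 2.792, -0.0]
ft_force: [0.2, 0.6, -0.8]
width: 0.0591
grasp_force: 32.7
time: 41.55
tcp_pos: [0.5405, -0.3612, 0.0039]
eef_rot: [1.441, -2.792, -0.0]
ft_force: [0.5, 0.2, 0.3]
width: 0.0856
grasp_force: 0.0
time: 42.15
tcp_pos: [0.54, -0.361, 0.1131]
eef_rot: [1.259, -2.877, -0.002]
ft_force: [-0.4, -0.2, -0.6]
width: 0.0858
grasp_force: 0.0
shift [116.  182.9  -3.6] rows 5.0 per [23.2 36.6 -0.7] turn 0.3 psi 137.3 tilt [-0.001  0.001 -1.   ]
```

```bash
python3 -m handwheel '[[0,23.2,36.6,0,0],[0,23.2,36.6,0,0],[0,23.2,36.6,0,0],[0,23.2,36.6,0,0],[0,23.2,36.6,0,0.3],[0,0,0,0,0],[0,0,0,0,0],[0,0,0,0,0]]'
python3 -c "
from h import *
plan(.327,-.322,.014,137)"
```

```text
time: 42.95
tcp_pos: [0.328, -0.3218, 0.1136]
eef_rot: [-1.249, 2.882, 0.001]
ft_force: [0.8, -0.7, 1.1]
width: 0.0858
grasp_force: 0.0
shift [ 0.8  0.6 99.6] rows 3.0 per [ 0.3  0.2 33.2] turn -0.1 psi 136.9 tilt [-0.  0. -1.]
```

```bash
python3 -m handwheel '[[0,1,1,40,0],[0,0,0,40,0],[0,0,0,19,0],[0,0,0,0,0],[120,0,0,0,0],[255,0,0,0,0],[255,0,0,0,0],[255,0,0,0,0]]' 30; python3 -m handwheel '[[255,0,0,0,0],[255,0,0,0,0]]'; python3 -m handwheel '[[255,0,0,-15,0],[255,0,0,-30,0],[255,0,0,-30,0],[255,0,0,-25,0],[255,0,0,0,0],[255,0,0,0,0],[255,0,0,0,0]]'
python3 -c "
from h import *
plan(.4987,-.4175,.117,144.6)"
```

```text
time: 43.75
tcp_pos: [0.3273, -0.3227, 0.0168]
eef_rot: [-1.248, 2.881, -0.004]
ft_force: [1.4, 1.9, 5.9]
width: 0.059
grasp_force: 32.6
time: 43.95
tcp_pos: [0.3274, -0.3226, 0.0167]
eef_rot: [-1.247, 2.881, -0.005]
ft_force: [0.6, 1.3, 6.4]
width: 0.0591
grasp_force: 32.6
time: 44.65
tcp_pos: [0.3256, -0.3213, 0.1142]
eef_rot: [1.248, -2.883, -0.002]
ft_force: [-0.5, 0.2, -1.9]
width: 0.0592
grasp_force: 32.7
shift [ -48.4 -192.    -3.1] rows 5.0 per [ -9.7 -38.4  -0.6] turn -7.8 psi 136.8 tilt [-0.001  0.001 -1.   ]
```

```bash
python3 -m handwheel '[[255,-9.7,-38.4,0,0],[255,-9.7,-38.4,0,0],[255,-9.7,-38.4,0,0],[255,-9.7,-38.4,0,0],[255,-9.7,-38.4,0,0],[255,0,0,0,-7.8],[255,0,0,0,0],[255,0,0,0,0]]'
python3 -c "
from h import *
plan(.4987,-.4175,.008,144.6)"
```

```text
time: 45.45
tcp_pos: [0.4984, -0.4172, 0.1137]
eef_rot: [1.436, -2.793, -0.004]
ft_force: [0.6, 0.3, -1.4]
width: 0.0591
grasp_force: 32.7
shift [ 1.000e-01 -7.000e-01  1.057e+02] rows 3.0 per [ 0.  -0.2 35.2] turn -0.2 psi 144.4 tilt [-0.002  0.002 -1.   ]
```

```bash
python3 -m handwheel '[[255,0,-1,40,0],[255,0,0,40,0],[255,0,0,20,0],[255,0,0,6,0],[255,0,0,0,0],[255,0,0,0,0]]';python3 -m handwheel '[[255,0,0,2,0],[255,0,0,0,0]]';python3 -m handwheel '[[255,0,0,2,0],[255,0,0,0,0],[200,0,0,0,0],[0,0,0,0,0],[0,0,0,0,0],[0,0,0,0,0]]';python3 -m handwheel '[[0,0,0,-25,0],[0,0,0,-40,0],[0,0,0,-45,0],[0,0,0,-45,0],[0,40,0,-45,0],[0,40,0,-45,0],[0,40,0,0,0],[0,40,0,0,0]]'
python3 - <<'E'
from h import *
b=snap('side');s=snap('scene')
for n,c in dict(sc4=s['color'][140:300,120:380,::-1],sd4=b['color'][130:330,200:460,::-1]).items(): cv2.imwrite('pics/%s.png'%n,cv2.resize(c,None,fx=3,fy=3,interpolation=cv2.INTER_CUBIC))
E
```

```text
time: 46.05
tcp_pos: [0.5005, -0.4189, 0.0109]
eef_rot: [-1.439, 2.792, -0.003]
ft_force: [-0.4, 0.1, 0.2]
width: 0.0592
grasp_force: 32.7
time: 46.25
tcp_pos: [0.5006, -0.4189, 0.0083]
eef_rot: [-1.44, 2.791, -0.003]
ft_force: [-0.5, -0.1, -1.0]
width: 0.0587
grasp_force: 32.7
time: 46.85
tcp_pos: [0.4998, -0.4182, 0.0047]
eef_rot: [1.441, -2.791, -0.001]
ft_force: [0.2, 0.1, 0.6]
width: 0.0856
grasp_force: 0.0
time: 47.65
tcp_pos: [0.415, -0.5391, 0.2368]
eef_rot: [-1.442, 2.79, -0.005]
ft_force: [0.4, -0.4, -0.6]
width: 0.0855
grasp_force: 0.0
```

View pics/sc4.png

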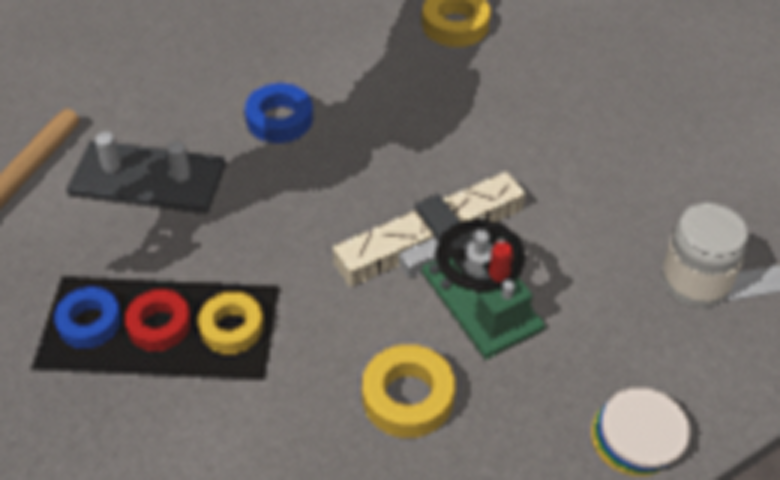

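Scene view: the three rolls lie flat on the mat at (87,317), (157,320) and (231,322). The strip is in the clamp and both spindles are bare. I'll check the strip once more from the side.

View pics/sd4.png

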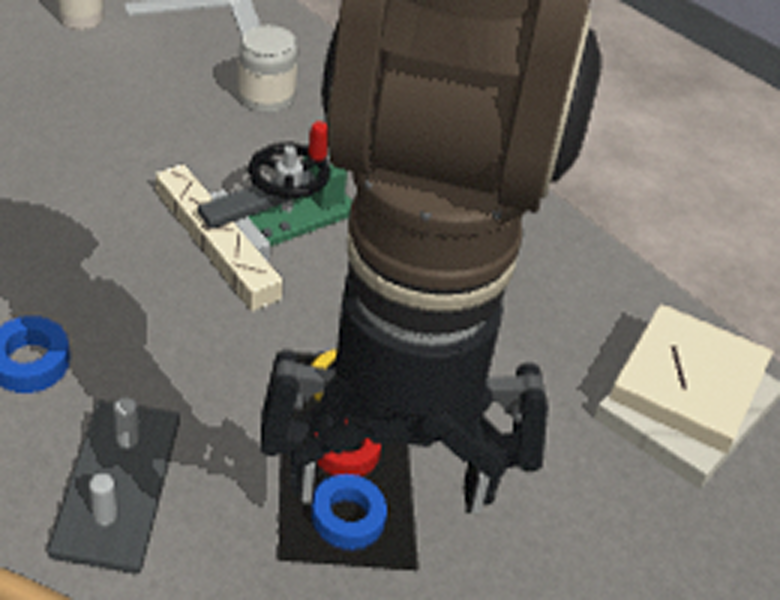

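The strip is clamped flush along the fence, from (160,180) to (268,295), and the arm is clear of everything.

```bash
python3 -c "
from h import *
print(order.sign_off())"
```

```text
the job is handed in; nothing more can be done
None
```

I've handed the job in: the strip is clamped flush along the fence, centred under the nose to within about 1 mm, and the red, yellow and blue rolls lie flat, side by side, on the mat; the hand-in gave no verdict.

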